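# Find the lid that snaps onto the rivet canister

## Task

Close the rivet canister that stands in the red ring: only one of the three look-alike lids on the cork mat fits its rim, so try them until you find it and press that one fully home, so that it snaps down level on the shoulder. The two other lids must lie flat on the cork mat, right way up, at the end; leave the tape, mallet, bone folder and scissors where they are.

Things in the scene. Friction and masses are not known exactly. Their poses are not given: they have to be found in the camera images.
- lid_a: loose lid, brown with a tan disc, 108 diameter, 17 thick, 100-170 g; brass bar handle in the middle of its top, 36 long (lid's x), 14 wide (y), 30 high, so 47 in all. Origin: centre of the flat underside, z up. Lies right way up on the mat. The lids differ only in the hidden ring groove underneath, 13 deep; which fits changes each time.
- lid_b: second loose lid, brown with a tan disc, 108 diameter, 17 thick, 100-170 g; brass bar handle in the middle of its top, 36 long (lid's x), 14 wide (y), 30 high, so 47 in all. Origin: centre of the flat underside, z up. Lies right way up on the mat. Looks the same.
- lid_c: third loose lid, brown with a tan disc, 108 diameter, 17 thick, 100-170 g; brass bar handle in the middle of its top, 36 long (lid's x), 14 wide (y), 30 high, so 47 in all. Origin: centre of the flat underside, z up. Lies right way up on the mat. Looks the same.
- holder: red ring fixed to the bench, 144 diameter, 14 high, round the canister to be closed (two more open canisters at the back are not). Origin: its centre at bench level, z up. The canister, fixed and coaxial, is black, 112 diameter, its flat shoulder 60 above the bench.
- lip (a point): centre of the canister's mouth, at the top of its thin upstanding lip, 72 above the bench. The lip's rounded bead, 4 wide, is 70, 80 or 90 in diameter; just one lid has its groove there, 1.3 clear each side, any yaw. A wrong lid rests on the bead, underside about 72 above the bench, and goes no lower however pushed.
- seat (a point): same axis, level with the shoulder, 60 above the bench: where the right lid's underside ends. Six spring balls inside the lip hold it: set down centred it stops on them, underside some 67 above the bench; a straight push of some 8 to 20 N clicks it down onto the shoulder, where it stays. Cocked, it jams.
- mat: cork mat fixed to the bench, 310 (its x) by 330 (its y), 3 thick, on which the three lids lie. Origin: centre of its underside, at bench level.
- tape: loose roll of white tape lying flat, 90 diameter, 19 high, on the right nearer the robot. Origin: centre of its underside. To be left alone.
- mallet: loose mallet lying down, tan head 48 diameter by 85, handle 170 long, on the left. Origin: under its head. To be left alone.
- folder: loose cream-coloured bone folder, 140 by 22 by 6, on the right. Origin: centre of its underside. To be left alone.
- scissors: loose scissors with black handles lying flat, 200 long, on the left nearer the robot. Origin: at their pivot, bench level. To be left alone.
There are look-alikes about, which are no part of the job. There is more than one size of the holder; the one meant has the size given above.

How it is judged:
At the end, for the whole second after the job is handed in: One lid is home on the canister in the red ring: within 3 mm of its axis, level within 0.05 rad, underside 56 to 62 mm above the bench; the two others lie flat, right way up (0.06 rad), centres on the cork mat, underside under 7 mm above the bench; all at rest ((((horizontal distance between lid_a and holder below 0.003 m and z of lid_a in the frame of holder between 0.056 and 0.062 m and angle between lid_a's own z axis and vertical below 0.05 rad) and (z of lid_b in the frame of mat below 0.007 m and angle between lid_b's own z axis and vertical below 0.06 rad and x of lid_b in the frame of mat between -0.155 and 0.155 m and y of lid_b in the frame of mat between -0.165 and 0.165 m) and (z of lid_c in the frame of mat below 0.007 m and angle between lid_c's own z axis and vertical below 0.06 rad and x of lid_c in the frame of mat between -0.155 and 0.155 m and y of lid_c in the frame of mat between -0.165 and 0.165 m)) or ((horizontal distance between lid_b and holder below 0.003 m and z of lid_b in the frame of holder between 0.056 and 0.062 m and angle between lid_b's own z axis and vertical below 0.05 rad) and (z of lid_a in the frame of mat below 0.007 m and angle between lid_a's own z axis and vertical below 0.06 rad and x of lid_a in the frame of mat between -0.155 and 0.155 m and y of lid_a in the frame of mat between -0.165 and 0.165 m) and (z of lid_c in the frame of mat below 0.007 m and angle between lid_c's own z axis and vertical below 0.06 rad and x of lid_c in the frame of mat between -0.155 and 0.155 m and y of lid_c in the frame of mat between -0.165 and 0.165 m)) or ((horizontal distance between lid_c and holder below 0.003 m and z of lid_c in the frame of holder between 0.056 and 0.062 m and angle between lid_c's own z axis and vertical below 0.05 rad) and (z of lid_a in the frame of mat below 0.007 m and angle between lid_a's own z axis and vertical below 0.06 rad and x of lid_a in the frame of mat between -0.155 and 0.155 m and y of lid_a in the frame of mat between -0.165 and 0.165 m) and (z of lid_b in the frame of mat below 0.007 m and angle between lid_b's own z axis and vertical below 0.06 rad and x of lid_b in the frame of mat between -0.155 and 0.155 m and y of lid_b in the frame of mat between -0.165 and 0.165 m))) and linear speed of each of lid_a, lid_b, lid_c below 0.01 m/s); the robot touches nothing.
It fails at once if the tape moved more than 30 mm (distance of tape from where it was at the start of the episode above 0.03 m).
It fails at once if the mallet moved more than 30 mm (distance of mallet from where it was at the start of the episode above 0.03 m).
It fails at once if the folder moved more than 30 mm (distance of folder from where it was at the start of the episode above 0.03 m).
It fails at once if the scissors moved more than 30 mm (distance of scissors from where it was at the start of the episode above 0.03 m).
It also fails if it takes over 72 s, if anything falls off the work surface, if the arm or the gripper's body presses on something with over 40 N, if the wrist force passes 120 N, or if a joint passes its speed limit or range.

## Robot

A 6-joint arm with a two-finger parallel gripper is mounted at the origin on the work surface. World frame = base frame: x ahead of the robot, y to its left, z up, the work surface at z = 0. Lengths are in m, angles in rad, forces in N, time in s.
With the tool pointing down it reaches from about 0.35 to 0.975 m from the base axis. Payload 4.9 kg.
Tool frame: the origin (TCP) lies at the very end of the fingers, on their centre line; the grasp point (between the pads) lies 19 mm behind it; z points along the fingers, y is the line along which they close (so a half turn about z gives the same grasp; the last joint's range is limited). The gripper opens to 85 mm and grips with 20 to 120 N. Pads are 22 mm wide; open, the fingers measure 114 mm over their backs; the gripper's body (76 mm by 85 mm) begins 54 mm behind the grasp point. The pads swing forward as they close: fully open they stand 13 mm farther back than shut.
Start: joints at [-1.428, 0.053, 1.613, -0, 1.476, -0.119], TCP at [0.162, -0.604, 0.231] pointing down, gripper open.
Joint ranges: [-3.01, 3.01], [-1.01, 2.22], [0.06, 2.58], [-1.02, 4.17], [0.09, 2.62], [-3.14, 3.14]. Speed limits (rad/s): [2.57, 2.57, 3.14, 3.14, 3.14, 3.14].

## Interface

Orientations are given as a rotation vector (axis times angle).
In Python, from workcell import manip, imaging gives the robot as it stands.
- The arm moves only by the shell command python3 -m creep 'ROWS' [FORCE]. ROWS is JSON, a list of rows, each a list of 5 numbers: the closure, from 0 (fully open) to 1 (shut), then the shift along the tool's x, y, z in units of 40 mm (1.0 is 40 mm), then the turn about the tool's z in units of 6 degrees (1.0 is 6 degrees). In form: [[grip, tx, ty, tz, spin], ...]. A call has 1 to 5 rows; each row is the pose to reach, as a shift and turn from the pose commanded when the call began, along the tool's axes at that moment; what a row does not reach only later rows make up. A row lasts 1/12 s, in which the tool goes at most 41.7 mm and 7.16 degrees, less where a joint would pass 70% of its speed; a pose out of reach is approached as far as the arm can. A call with a gripper value outside its range is refused whole. The fingers move at their own pace and stop on an object; FORCE is the grip in N (left out, the last holds). Time passes only in rows, so rows that repeat a pose let the fingers close. It gives the time, the measured TCP pose, the force, the opening and the grip force at its end, in the units of the state.
- manip.observe(): the state, without advancing time (a new reading comes with each control period).
- imaging.camera(name): name is "scene" or "top" or "wrist"; returns the picture (384x512x3 uint8, red, green, blue); there is no depth.
- imaging.camera_model(name): a dict with "K" (3x3 intrinsics, pixels), "R" (3x3) and "t" (3): a world point X has camera coordinates R X + t; the wrist camera has in their place "hand_eye" (4x4, takes a point from camera to tool coordinates, whose origin is the TCP and whose axes are the flange's). Camera axes: x right, y down, z forward; pixel columns grow to the right and rows downward; lengths in m; the calibration is good to about 2 mm. The wrist camera is an equidistant fisheye: a pixel r from the principal point sees the ray r / f radians off the axis. A picture is of the moment at which its call begins: read the wrist's pose just before it. camera_model takes no time and is no camera call.
- manip.sign_off(): hands the job in; it is judged then, once.
The state is a dict: "t": time; "q": joint angles; "joint_vel": joint speeds; "joint_efforts": joint torques, N m; "ee_pos": TCP position; "eef_rot": TCP orientation; "wrist_force": force on the tool from outside, world axes, zero at the start; "ft_torque": the same for the moment, N m; "gripper_width": finger opening in m; "grip_force": force on a finger pad.
Only numpy, scipy, OpenCV 4.12 (cv2) and the standard library are available. Lean on these libraries where they do the work, as an engineer would, in place of code of your own. Each camera call takes 0.05 s, during which the arm holds its last target. There are 200 camera calls.

## Working session

There is one attempt and no reset: what is moved stays moved. The work goes in short steps, Python scripts to look and compute and a shell command to move; the robot and the scene stay as the last step left them, time stands still between calls to the robot, and variables do not carry over. Pictures are saved under pics/ and viewed, at most 10 in all, crops included, and the job is handed in when it is done.

```bash
mkdir -p pics; ls
python3 - <<'E'
from workcell import manip, imaging
import cv2, numpy as np
np.set_printoptions(precision=4,suppress=True)
print(manip.observe())
for n in ["top","scene","wrist"]:
    print(n,imaging.camera_model(n))
a=imaging.camera("top");cv2.imwrite("pics/top0.png",a[:,:,::-1])
b=imaging.camera("scene");cv2.imwrite("pics/scene0.png",b[:,:,::-1])
E
```

```text
pics
{'t': 0.0, 'q': array([-1.428 ,  0.0534,  1.6143,  0.    ,  1.476 , -0.119 ]), 'joint_vel': array([ 0.0027, -0.0019, -0.0003, -0.0004, -0.0007, -0.0009]), 'joint_efforts': array([ -0.0026, -39.3696, -37.0175,  -0.0004,   0.0071,   0.    ]), 'ee_pos': array([ 0.1617, -0.6031,  0.2301]), 'eef_rot': array([-3.1127, -0.4098,  0.    ]), 'wrist_force': array([-0.0838,  0.431 ,  0.0543]), 'ft_torque': array([-0.002 , -0.0294, -0.0109]), 'grip_force': 0.0, 'gripper_width': 0.08545975857358694}
top {'K': array([[350.9497,   0.    , 245.6857],
       [  0.    , 350.9497, 187.8815],
       [  0.    ,   0.    ,   1.    ]]), 'R': array([[ 0.0253, -0.9996,  0.0117],
       [-0.9959, -0.0262, -0.087 ],
       [ 0.0873, -0.0094, -0.9961]]), 't': array([0.0003, 0.4839, 1.1573])}
scene {'K': array([[369.2695,   0.    , 253.6915],
       [  0.    , 369.2695, 185.8247],
       [  0.    ,   0.    ,   1.    ]]), 'R': array([[ 0.8115,  0.5842, -0.014 ],
       [ 0.3809, -0.547 , -0.7454],
       [-0.4431,  0.5996, -0.6664]]), 't': array([-0.3734, -0.1135,  1.4453])}
wrist {'K': array([[297.3186,   0.    , 256.5384],
       [  0.    , 297.3186, 191.8242],
       [  0.    ,   0.    ,   1.    ]]), 'hand_eye': array([[ 0.0017, -0.949 , -0.3153,  0.0806],
       [ 1.    ,  0.0013,  0.0014,  0.0001],
       [-0.0009, -0.3153,  0.949 , -0.1421],
       [ 0.    ,  0.    ,  0.    ,  1.    ]])}
```

View pics/top0.png

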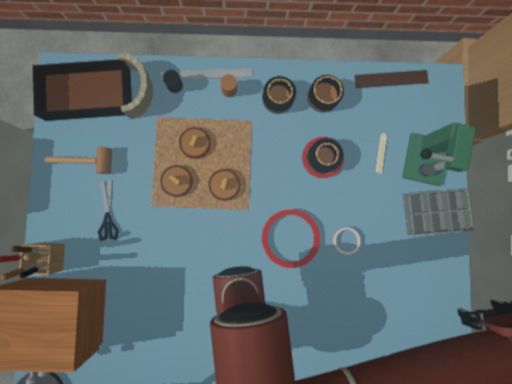

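View pics/scene0.png

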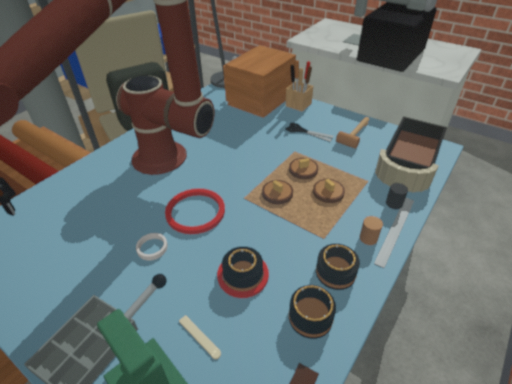

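Candidates for the holder are the small red ring with the black canister at top (323,157), the big empty red ring at (291,238), and the ringless canisters at (280,94) and (326,92). By the description it is (323,157). The lids are at (194,142), (176,181) and (225,184) on the mat at about (202,163). I'll check this in one close crop.

```bash
cat > h.py <<'E'
from workcell import manip, imaging
import cv2, numpy as np
from scipy.spatial.transform import Rotation as Ro
np.set_printoptions(precision=4,suppress=True)
def ray(name,uv,pose=None):
    m=imaging.camera_model(name);K=m["K"]
    x=(uv[0]-K[0,2])/K[0,0];y=(uv[1]-K[1,2])/K[1,1]
    if name!="wrist":
        R,t=m["R"],m["t"];return -R.T@t,R.T@np.array([x,y,1.])
    r=np.hypot(x,y);d=np.array([x/r*np.sin(r),y/r*np.sin(r),np.cos(r)]) if r>1e-9 else np.array([0,0,1.])
    H=m["hand_eye"];R=Ro.from_rotvec(pose["eef_rot"]).as_matrix()
    return pose["ee_pos"]+R@H[:3,3],R@(H[:3,:3]@d)
def w(name,uv,z,pose=None):
    o,d=ray(name,uv,pose);return o+d*(z-o[2])/d[2]
def proj(P,pose,name="wrist"):
    m=imaging.camera_model(name);K=m["K"];P=np.atleast_2d(P)
    if name!="wrist":
        c=P@m["R"].T+m["t"];return c[:,:2]/c[:,2:]*K[0,0]+K[:2,2]
    R=Ro.from_rotvec(pose["eef_rot"]).as_matrix();H=m["hand_eye"]
    c=((P-pose["ee_pos"])@R-H[:3,3])@H[:3,:3]
    th=np.arctan2(np.hypot(c[:,0],c[:,1]),c[:,2]);ph=np.arctan2(c[:,1],c[:,0])
    return np.stack([K[0,2]+297.3186*th*np.cos(ph),K[1,2]+297.3186*th*np.sin(ph)],1)
def shift(target,pose):  # tool axes, units
    R=Ro.from_rotvec(pose["eef_rot"]).as_matrix();return R.T@(np.array(target)-pose["ee_pos"])/0.04
E
python3 - <<'E'
from h import *
a=cv2.imread("pics/top0.png")
c1=cv2.resize(a[110:220,145:260],(460,440),interpolation=cv2.INTER_CUBIC)
c2=cv2.resize(a[130:185,295:350],(330,330),interpolation=cv2.INTER_CUBIC)
o=np.zeros((440,800,3),np.uint8);o[:,:460]=c1;o[:330,465:795]=c2
cv2.imwrite("pics/crop0.png",o)
for n,uv,z in [("A",(194,142),.02),("B",(176,181),.02),("C",(225,184),.02),("can",(326,154),.072),("ring",(323,157),.014)]:
    print(n,w("top",uv,z))
for n,uv,z in [("can",(243,264),.072),("ring",(243,275),.01)]: print(n,w("scene",uv,z))
for uv in [(157,118),(252,120),(249,210),(152,206)]: print("mat",w("top",uv,.003))
E
```

```text
A [0.6355 0.1921 0.02  ]
B [0.5009 0.2474 0.02  ]
C [0.4951 0.0826 0.02  ]
can [ 0.5966 -0.2447  0.072 ]
ring [ 0.5971 -0.2484  0.014 ]
can [ 0.6113 -0.2564  0.072 ]
ring [ 0.6044 -0.2507  0.01  ]
mat [0.7198 0.3255 0.003 ]
mat [ 0.7222 -0.0033  0.003 ]
mat [ 0.4104 -0.0005  0.003 ]
mat [0.4155 0.328  0.003 ]
```

View pics/crop0.png

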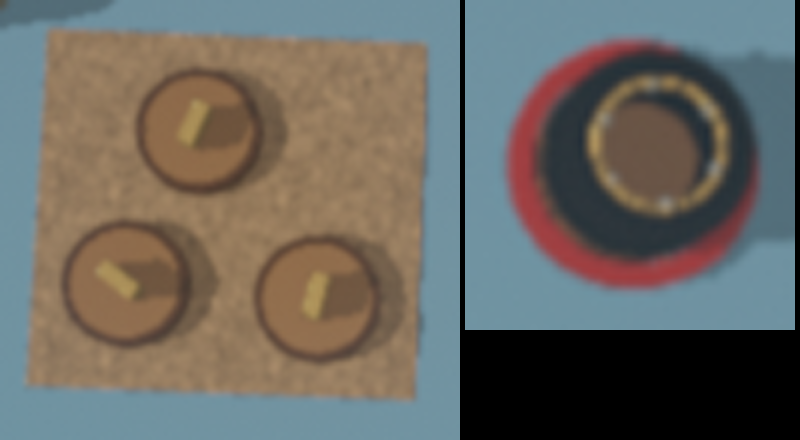

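The crop shows the three brown lids with brass handles at crop (192,123), (118,281) and (316,296). The red-ringed canister is at right, its small bead about 70 mm across and centred near crop (658,144). That is the holder. I'll fly over it now, turning toward lid C's handle yaw.

```bash
python3 -m creep '[[0,0.91,-0.41,0,0],[0,1.82,-0.82,0,0],[0,2.73,-1.23,0,0],[0,3.64,-1.64,0,0],[0,4.55,-2.05,0,0]]'
python3 -m creep '[[0,0.91,-0.41,0,0],[0,1.82,-0.82,0,0],[0,2.73,-1.23,0,0],[0,3.64,-1.64,0,0],[0,4.55,-2.05,0,0]]'
python3 -m creep '[[0,0.91,-0.41,0,1.1],[0,1.82,-0.82,0,2.2],[0,2.73,-1.23,0.2,3.3],[0,3.6,-1.6,0.4,4.4],[0,3.8,-1.67,0.5,5.2]]'
python3 -m creep '[[0,0,0,0,0],[0,0,0,0,0],[0,0,0,0,0]]'
python3 - <<'E'
from h import *
s=manip.observe();a=imaging.camera("wrist");print(s["t"],s["ee_pos"],s["eef_rot"],s["q"])
cv2.imwrite("pics/w1.png",a[:,:,::-1])
E
```

```text
t: 0.52
ee_pos: [0.3173, -0.4758, 0.2307]
eef_rot: [-3.114, -0.409, 0.0]
wrist_force: [0.5, -0.5, -0.0]
gripper_width: 0.0857
grip_force: 0.0
t: 0.93
ee_pos: [0.472, -0.3493, 0.2308]
eef_rot: [-3.114, -0.41, 0.001]
wrist_force: [-0.5, -0.9, -0.7]
gripper_width: 0.0854
grip_force: 0.0
t: 1.35
ee_pos: [0.6031, -0.2429, 0.2095]
eef_rot: [-3.108, 0.443, 0.001]
wrist_force: [-1.1, 0.4, 0.1]
gripper_width: 0.0855
grip_force: 0.0
t: 1.6
ee_pos: [0.5998, -0.2479, 0.2113]
eef_rot: [3.11, -0.441, -0.001]
wrist_force: [0.5, -1.3, 0.5]
gripper_width: 0.0856
grip_force: 0.0
1.6 [ 0.5998 -0.2479  0.2113] [ 3.1102 -0.441  -0.0009] [-0.5063  0.121   1.574  -0.0004  1.447   1.3463]
```

View pics/w1.png

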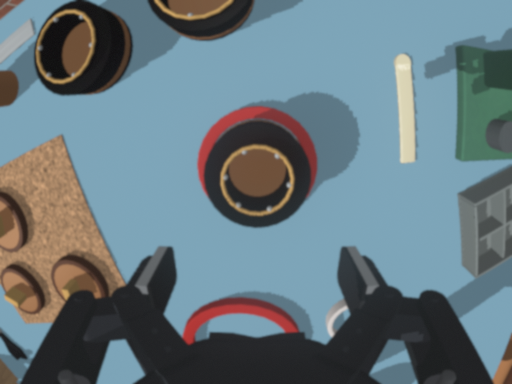

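The wrist view shows the canister with its gold bead centred near (257,180). I'll fit the bead circle by colour.

```bash
cat >> h.py <<'E'
def circ(P):
    P=P[:,:2];keep=np.ones(len(P),bool)
    for _ in range(6):
        A=np.c_[2*P[keep],np.ones(keep.sum())];s=np.linalg.lstsq(A,(P[keep]**2).sum(1),rcond=None)[0]
        r=np.sqrt(s[2]+s[:2]@s[:2]);e=np.abs(np.linalg.norm(P-s[:2],axis=1)-r);keep=e<max(.002,1.5*np.median(e[keep]))
    return s[:2],r,keep.sum(),e[keep].std()
E
python3 - <<'E'
from h import *
s=manip.observe()
a=cv2.imread("pics/w1.png");h=cv2.cvtColor(a,cv2.COLOR_BGR2HSV)
print(h[185,222],h[180,257],h[213,257],a[180,257],a[213,257])
g=cv2.inRange(h,(12,90,150),(28,255,255));m=np.zeros_like(g);cv2.circle(m,(257,180),48,255,-1);g&=m
ys,xs=np.nonzero(g);P=np.array([w("wrist",(x,y),.072,s) for x,y in zip(xs,ys)]);print("bead",len(P),circ(P))
r=cv2.inRange(h,(0,120,100),(6,255,255))|cv2.inRange(h,(174,120,100),(180,255,255));m[:]=0;cv2.circle(m,(257,165),68,255,-1);r&=m
c=max(cv2.findContours(r,0,cv2.CHAIN_APPROX_NONE)[0],key=len)[:,0]
c=np.array([p for p in c if p[1]<170 and g.size])
P=np.array([w("wrist",p,.014,s) for p in c]);print("ring",circ(P))
# top camera lids / handle
for n,hd,ds in [("A",(193,140.75),(194.75,142.75)),("B",(174.5,180.2),(176.5,181)),("C",(224,184),(224.2,184.7))]:
    print(n,w("top",hd,.05),w("top",ds,.02))
E
```

```text
[ 18 121 187] [ 13 118 112] [ 18 118 168] [ 60  82 112] [ 90 137 168]
bead 585 (array([ 0.598 , -0.2486]), np.float64(0.034534237350453266), np.int64(585), np.float64(0.00044781538130107346))
ring (array([ 0.5987, -0.2492]), np.float64(0.06933898405103557), np.int64(175), np.float64(0.0001979088507947112))
A [0.6331 0.1913 0.05  ] [0.633  0.1895 0.02  ]
B [0.5003 0.2467 0.05  ] [0.5009 0.2457 0.02  ]
C [0.4921 0.0844 0.05  ] [0.4927 0.0852 0.02  ]
```

```bash
python3 -c "
from h import *
print(shift((.4925,.085,.17),manip.observe()))"
```

```text
[-4.8987 -7.2528  1.0376]
```

```bash
python3 -m creep '[[0,-0.56,-0.83,0,0],[0,-1.12,-1.66,0,0],[0,-1.68,-2.5,0,0],[0,-2.24,-3.3,0,0],[0,-2.8,-4.15,0.3,0]]'
python3 -m creep '[[0,-0.56,-0.83,0.2,0],[0,-1.12,-1.66,0.4,0],[0,-1.68,-2.5,0.6,0],[0,-2.1,-3.1,0.74,0],[0,-2.1,-3.1,0.74,0]]'
python3 -m creep '[[0,0,0,0,0],[0,0,0,0,0]]'
cat >> h.py <<'E'
def lid(n,z0=.003,box=None):
    """wrist picture; tan disc+brown rim -> outer circle at top z0+.017 ; handle top at z0+.047"""
    s=manip.observe();a=imaging.camera("wrist")[:,:,::-1].copy();cv2.imwrite(n,a);print(s["t"],s["ee_pos"],s["eef_rot"]);return s,a
E
python3 - <<'E'
from h import *
s,a=lid("pics/w2.png")
print(proj([[.4925,.085,.02],[.4925,.085,.05]],s))
E
```

```text
t: 2.07
ee_pos: [0.5398, -0.0576, 0.2028]
eef_rot: [3.109, -0.445, 0.01]
wrist_force: [1.1, 1.4, 0.0]
gripper_width: 0.0852
grip_force: 0.0
t: 2.48
ee_pos: [0.4907, 0.0881, 0.1688]
eef_rot: [-3.11, 0.436, 0.004]
wrist_force: [0.1, 0.2, 0.1]
gripper_width: 0.0855
grip_force: 0.0
t: 2.65
ee_pos: [0.4938, 0.0842, 0.1707]
eef_rot: [3.11, -0.444, 0.003]
wrist_force: [-0.0, -0.4, -0.4]
gripper_width: 0.0852
grip_force: 0.0
2.65 [0.4938 0.0842 0.1707] [ 3.1098 -0.4435  0.0027]
[[255.4047 178.2067]
 [255.3007 186.9369]]
```

View pics/w2.png

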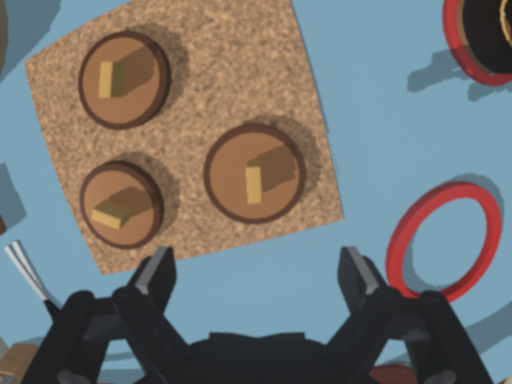

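Lid C shows its disc centred near (255,173) and its handle at (254,184), almost aligned with the tool. I'll measure both.

```bash
cat >> h.py <<'E'
def measure(a,s,z0,guess):
    """lid pose from a wrist picture: handle top (brass) quad and tan disc edge"""
    h=cv2.cvtColor(a,cv2.COLOR_BGR2HSV)
    c0=proj([[*guess,z0+.047]],s)[0];R=42
    m=np.zeros(h.shape[:2],np.uint8);cv2.circle(m,tuple(int(v) for v in c0),R,255,-1)
    g=cv2.inRange(h,(17,90,125),(32,255,255))&m
    c=max(cv2.findContours(g,0,cv2.CHAIN_APPROX_NONE)[0],key=cv2.contourArea)[:,0]
    P=np.array([w("wrist",p,z0+.047,s)[:2] for p in c])
    (x,y),(l,b),ang=cv2.minAreaRect((P*1e4).astype(np.float32))
    if l<b: ang+=90;l,b=b,l
    ang=(ang+90)%180-90
    # dark rim outer edge: brightest->dark radial search on lid top plane
    hx=[]
    for t in np.arange(0,2*np.pi,.05):
        rs=np.arange(.040,.062,.0005)
        uv=proj(np.c_[guess[0]+rs*np.cos(t),guess[1]+rs*np.sin(t),np.full(len(rs),z0+.017)],s).astype(np.float32)
        if uv.min()<2 or (uv[:,0]>509).any() or (uv[:,1]>270).any(): continue
        v=cv2.remap(a,uv[None,:,0],uv[None,:,1],1)[0][:,2].astype(float)
        k=np.argmin(np.gradient(cv2.GaussianBlur(v[:,None],(1,5),1)[:,0]))  # tan -> dark
        hx.append([guess[0]+rs[k]*np.cos(t),guess[1]+rs[k]*np.sin(t)])
    d=circ(np.array(hx))
    print("handle",x/1e4,y/1e4,"size",l/1e4,b/1e4,"yaw",ang,"npx",len(c)); print("disc",d)
    R=Ro.from_rotvec(s["eef_rot"]).as_matrix()
    print("tool heading",np.degrees(np.arctan2(R[1,0],R[0,0])))
    return np.array([x,y])/1e4,ang,d
E
python3 - <<'E'
from h import *
s=manip.observe();s["ee_pos"]=np.array([.4938,.0842,.1707])
a=cv2.imread("pics/w2.png");h=cv2.cvtColor(a,cv2.COLOR_BGR2HSV)
print(h[184,254],h[200,225],h[173,240],h[198,256])
measure(a,s,.003,(.4925,.085))
measure(a,s,.003,w("wrist",(124,79),.02,s)[:2]);measure(a,s,.003,w("wrist",(121,204),.02,s)[:2])
print(shift((.493,.085,.035),s))
E
```

```text
[ 18 127 193] [ 13 128 155] [ 13 128 155] [ 18 128 191]
handle 0.4954076171875 0.08588475952148437 size 0.03483509216308594 0.01376781005859375 yaw -15.923095703125 npx 96
disc (array([0.4945, 0.086 ]), np.float64(0.04582460419217554), np.int64(126), np.float64(0.00012921775671198286))
tool heading -16.28763296856572
handle 0.6350509765625 0.19081783447265624 size 0.03496490783691406 0.013533004760742188 yaw -22.332794189453125 npx 91
disc (array([0.6353, 0.1913]), np.float64(0.045951017059025684), np.int64(105), np.float64(0.0001914775314813521))
tool heading -16.28763296856572
handle 0.50355986328125 0.2463917236328125 size 0.035513204956054686 0.01412696533203125 yaw 54.125308990478516 npx 72
disc (array([0.5053, 0.2438]), np.float64(0.049393518382368176), np.int64(75), np.float64(0.00046695485255944107))
tool heading -16.28763296856572
[-0.0308 -0.0134  3.3925]
```

```bash
python3 -c "
from h import *
print(shift((.4948,.0859,.025),manip.observe()))"
```

```text
[-0.0028 -0.0534  3.6456]
```

```bash
python3 -m creep '[[0,0,-0.05,0.9,0],[0,0,-0.05,1.8,0],[0,0,-0.05,2.7,0],[0,0,-0.05,3.4,0],[0,0,-0.05,3.64,0]]'
python3 -m creep '[[1,0,0,0,0],[1,0,0,0,0],[1,0,0,0,0],[1,0,0,0,0],[1,0,0,0,0]]' 60
python3 -m creep '[[1,0,0,0,0],[1,0,0,0,0],[1,0,0,0,0]]'
```

```text
t: 3.12
ee_pos: [0.491, 0.0854, 0.0199]
eef_rot: [3.108, -0.446, -0.012]
wrist_force: [-0.9, -0.1, -0.2]
gripper_width: 0.0852
grip_force: 0.0
t: 3.53
ee_pos: [0.4957, 0.0871, 0.0265]
eef_rot: [-3.11, 0.443, -0.006]
wrist_force: [-0.8, 0.8, -0.3]
gripper_width: 0.0257
grip_force: 0.0
t: 3.78
ee_pos: [0.4954, 0.0872, 0.0262]
eef_rot: [-3.11, 0.442, -0.005]
wrist_force: [0.0, -0.3, 6.7]
gripper_width: 0.0128
grip_force: 62.3
```

```bash
python3 -m creep '[[1,0,0,-0.8,0],[1,0,0,-1.6,0],[1,0,0,-2.4,0],[1,0,0,-2.6,0]]'
python3 -m creep '[[1,0.55,0.83,0,0],[1,1.1,1.66,0,0],[1,1.65,2.5,0,0],[1,2.2,3.33,0,0],[1,2.75,4.16,0,0]]'
python3 -m creep '[[1,0.55,0.83,0,0],[1,1.1,1.66,0,0],[1,1.65,2.5,0,0],[1,2.07,3.18,0,0],[1,2.07,3.18,0,0]]'
python3 -m creep '[[1,0,0,0,0],[1,0,0,0,0],[1,0,0,0,0]]'
python3 - <<'E'
from h import *
s,a=lid("pics/w3.png")
z0=s["ee_pos"][2]-.0232
measure(a,s,z0,s["ee_pos"][:2]);print(s["gripper_width"],s["wrist_force"])
E
```

```text
t: 4.12
ee_pos: [0.4969, 0.0874, 0.134]
eef_rot: [-3.109, 0.442, -0.014]
wrist_force: [2.0, -0.3, 0.0]
gripper_width: 0.0127
grip_force: 61.3
t: 4.53
ee_pos: [0.5527, -0.1048, 0.1271]
eef_rot: [-3.11, 0.442, 0.002]
wrist_force: [1.1, 0.7, -1.0]
gripper_width: 0.0131
grip_force: 61.2
t: 4.95
ee_pos: [0.5974, -0.254, 0.1272]
eef_rot: [3.107, -0.45, 0.0]
wrist_force: [-0.8, 0.6, -0.9]
gripper_width: 0.013
grip_force: 61.2
t: 5.2
ee_pos: [0.5965, -0.2471, 0.1273]
eef_rot: [-3.11, 0.441, 0.003]
wrist_force: [0.5, -0.2, -1.4]
gripper_width: 0.0126
grip_force: 61.2
5.2 [ 0.5965 -0.2471  0.1273] [-3.1096  0.4409  0.0026]
handle 0.599152587890625 -0.2484483154296875 size 0.03998526306152344 0.013096186828613281 yaw -16.523529052734375 npx 184
disc (array([ 0.5961, -0.2476]), np.float64(0.04557389858097965), np.int64(76), np.float64(0.00010460807674173078))
tool heading -16.138717597720913
0.012606232440345063 [ 0.5429 -0.2111 -1.381 ]
```

View pics/w3.png

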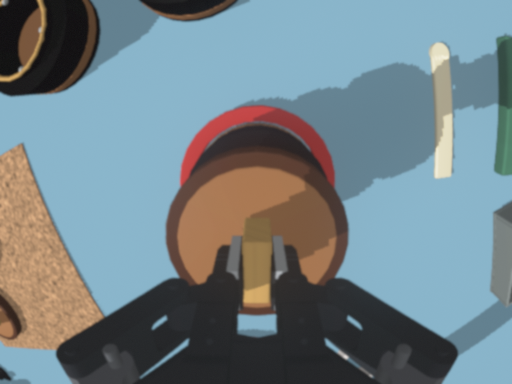

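The lid is held level over the canister, with the disc centre near (257,230) and the ring arc visible behind it. I'll check the ring centre with the radius fixed at 72 mm in both wrist pictures.

```bash
cat >> h.py <<'E'
from scipy.optimize import least_squares
def ring(a,s,g=(.598,-.2486)):
    b=a.astype(float);red=b[:,:,2]-np.maximum(b[:,:,0],b[:,:,1]);H=[]
    for t in np.arange(0,2*np.pi,.03):
        rs=np.arange(.060,.085,.0005)
        uv=proj(np.c_[g[0]+rs*np.cos(t),g[1]+rs*np.sin(t),np.full(len(rs),.014)],s).astype(np.float32)
        v=cv2.remap(red.astype(np.float32),uv[None,:,0],uv[None,:,1],1)[0]
        k=np.argmin(np.gradient(v))
        if v[max(k-4,0)]>50 and v[min(k+4,len(v)-1)]<10 and 4<k<len(v)-5: H.append([g[0]+rs[k]*np.cos(t),g[1]+rs[k]*np.sin(t)])
    H=np.array(H);r=least_squares(lambda p:np.hypot(*(H-p).T)-.072,g,loss="soft_l1",f_scale=.0005)
    print("ring",r.x,len(H),np.sqrt(np.mean(r.fun**2)),circ(H))
E
python3 - <<'E'
from h import *
s={"ee_pos":np.array([.5998,-.2479,.2113]),"eef_rot":np.array([3.1102,-.441,-.0009])};ring(cv2.imread("pics/w1.png"),s)
s={"ee_pos":np.array([.5965,-.2471,.1273]),"eef_rot":np.array([-3.1096,.4409,.0026])};ring(cv2.imread("pics/w3.png"),s)
print(shift((.598,-.2486,.0982),manip.observe()))
E
```

```text
ring [ 0.5971 -0.2486] 132 0.0007529302616065946 (array([ 0.5983, -0.2488]), np.float64(0.07100008865449288), np.int64(132), np.float64(0.00017304657685744993))
ring [ 0.5969 -0.2484] 105 0.0005574762295598279 (array([ 0.5983, -0.2488]), np.float64(0.07082894872917858), np.int64(105), np.float64(0.00014422112600351384))
[0.0438 0.0288 0.7359]
```

```bash
python3 -m creep '[[1,0.05,0.01,0.3,0],[1,0.05,0.01,0.5,0],[1,0.05,0.01,0.65,0],[1,0.05,0.01,0.7,0],[1,0.05,0.01,0.7,0]]'
python3 -m creep '[[1,0,0,0.04,0],[1,0,0,0.08,0],[1,0,0,0.12,0],[1,0,0,0.12,0]]'
python3 -m creep '[[1,0,0,0.025,0],[1,0,0,0.05,0],[1,0,0,0.075,0],[1,0,0,0.075,0]]'
```

```text
t: 5.67
ee_pos: [0.5981, -0.2488, 0.0986]
eef_rot: [-3.109, 0.442, 0.004]
wrist_force: [0.4, -0.0, -1.1]
gripper_width: 0.0126
grip_force: 61.2
t: 6.0
ee_pos: [0.5991, -0.2496, 0.0956]
eef_rot: [3.11, -0.443, 0.001]
wrist_force: [-0.0, 0.1, 0.1]
gripper_width: 0.0127
grip_force: 61.2
t: 6.33
ee_pos: [0.5996, -0.2499, 0.0954]
eef_rot: [3.11, -0.442, 0.002]
wrist_force: [-4.4, 1.8, 8.9]
gripper_width: 0.013
grip_force: 62.6
```

```bash
cat >> h.py <<'E'
def insitu(tag,dz=.0232):
    for i in range(3):
        s,a=lid(f"pics/{tag}_{i}.png");measure(a,s,s["ee_pos"][2]-dz,s["ee_pos"][:2]);ring(a,s)
        print(s["wrist_force"],s["ft_torque"])
E
python3 -c "
from h import *
insitu('w4')"
```

```text
6.3333 [ 0.5996 -0.2499  0.0954] [ 3.1096 -0.4423  0.002 ]
handle 0.60180830078125 -0.2513156494140625 size 0.039385104370117184 0.01305933074951172 yaw -17.321144104003906 npx 184
disc (array([ 0.5991, -0.2503]), np.float64(0.045596793173528494), np.int64(76), np.float64(0.00010764989088884701))
tool heading -16.192016166514072
ring [ 0.597  -0.2485] 104 0.0006037948337792882 (array([ 0.5986, -0.2489]), np.float64(0.07067461070419938), np.int64(104), np.float64(0.00012124284307937688))
[-4.3874  1.7704  8.9415] [0.3051 0.6082 0.0304]
6.3833 [ 0.5996 -0.2499  0.0954] [ 3.1096 -0.4424  0.0022]
handle 0.60181171875 -0.2513460205078125 size 0.039370794677734376 0.013059095764160157 yaw -17.324783325195312 npx 188
disc (array([ 0.5991, -0.2503]), np.float64(0.04561884662928608), np.int64(76), np.float64(0.00010031166943082346))
tool heading -16.195897949258732
ring [ 0.597  -0.2485] 104 0.0006096301385560933 (array([ 0.5986, -0.2489]), np.float64(0.07065977946841227), np.int64(104), np.float64(0.00011944447758355863))
[-4.5332  1.8981  8.2921] [ 0.3453  0.6202 -0.0175]
6.4333 [ 0.5996 -0.2499  0.0953] [ 3.1095 -0.4425  0.0022]
handle 0.6015486328125 -0.251277685546875 size 0.03886407165527344 0.013087879943847656 yaw -17.32624053955078 npx 180
disc (array([ 0.5991, -0.2503]), np.float64(0.04561524747133938), np.int64(76), np.float64(0.00010651834852770619))
tool heading -16.197408335594123
ring [ 0.597  -0.2485] 103 0.0006139723349636133 (array([ 0.5987, -0.2489]), np.float64(0.07061391025564114), np.int64(103), np.float64(0.00011258594398135248))
[-3.545   2.647   9.6067] [0.2792 0.6709 0.0116]
```

```bash
python3 -m creep '[[1,0,0,-0.1,0],[1,-0.035,-0.03,-0.1,0],[1,-0.035,-0.03,-0.1,0],[1,-0.035,-0.03,-0.1,0],[1,-0.035,-0.03,-0.1,0]]'
python3 -c "
from h import *
insitu('w5')" | grep -v handle | tail -4
python3 -m creep '[[1,0,0,0.03,0],[1,0,0,0.06,0],[1,0,0,0.09,0],[1,0,0,0.1,0],[1,0,0,0.1,0]]'
python3 -c "
from h import *
insitu('w6')" | grep -v handle | tail -5
```

```text
t: 6.9
ee_pos: [0.5976, -0.2477, 0.0959]
eef_rot: [-3.11, 0.442, 0.001]
wrist_force: [0.0, 0.7, -1.9]
gripper_width: 0.0126
grip_force: 61.1
disc (array([ 0.5972, -0.2483]), np.float64(0.04559607339279185), np.int64(76), np.float64(9.711208269636133e-05))
tool heading -16.201004972283293
ring [ 0.5969 -0.2484] 106 0.0006340905980789815 (array([ 0.5986, -0.2488]), np.float64(0.07063907348273692), np.int64(106), np.float64(0.00010154262195819878))
[-0.5817 -1.3799 -1.9283] [ 0.0306  0.0212 -0.014 ]
t: 7.47
ee_pos: [0.5985, -0.2482, 0.0953]
eef_rot: [3.11, -0.442, 0.001]
wrist_force: [-5.2, 2.9, 9.2]
gripper_width: 0.0127
grip_force: 63.0
7.5667 [ 0.5985 -0.2483  0.0953] [ 3.1098 -0.4423  0.0013]
disc (array([ 0.5979, -0.2487]), np.float64(0.04563637535740616), np.int64(76), np.float64(0.0001064969905696941))
tool heading -16.190153344233348
ring [ 0.597  -0.2485] 105 0.0006427140607533294 (array([ 0.5987, -0.2489]), np.float64(0.07060024717583063), np.int64(105), np.float64(0.00010684749040864138))
[-4.7214  2.4379 10.3647] [0.4815 0.8088 0.0421]
```

```bash
python3 -m creep '[[1,0.025,0,0,0],[1,0.025,0,0,0],[1,0.025,0.025,0,0],[1,0.025,0.025,0,0]]'
python3 -m creep '[[1,-0.025,0,0,0],[1,-0.05,0,0,0],[1,-0.05,-0.025,0,0],[1,-0.05,-0.05,0,0],[1,-0.025,-0.05,0,0]]'
```

```text
t: 7.95
ee_pos: [0.5998, -0.2492, 0.0954]
eef_rot: [-3.11, 0.443, -0.004]
wrist_force: [-3.6, 3.1, 9.3]
gripper_width: 0.0132
grip_force: 62.6
t: 8.37
ee_pos: [0.5991, -0.2486, 0.0953]
eef_rot: [3.107, -0.442, 0.004]
wrist_force: [-5.0, -1.1, 10.6]
gripper_width: 0.0128
grip_force: 62.8
```

Pressed and wiggled around the axis, lid C stays at 72 mm, so it is the wrong lid. I'll put it back in its own spot.

```bash
python3 -m creep '[[1,0,0,-0.5,0],[1,0,0,-0.9,0],[1,0,0,-0.9,0]]'
python3 -m creep '[[1,-0.55,-0.83,0,0],[1,-1.1,-1.66,0,0],[1,-1.65,-2.5,0,0],[1,-2.2,-3.33,0,0],[1,-2.75,-4.16,0,0]]'
python3 -m creep '[[1,-0.55,-0.83,0,0],[1,-1.1,-1.66,0,0],[1,-1.65,-2.5,0,0],[1,-2.07,-3.15,0,0],[1,-2.07,-3.15,0,0]]'
python3 -m creep '[[1,0,0,0.5,0],[1,0,0,1,0],[1,0,0,1,0],[1,0,0,1,0]]'
python3 -c "
from h import *
print(shift((.4953,.087,.0265),manip.observe()))"
```

```text
t: 8.62
ee_pos: [0.6, -0.2481, 0.1321]
eef_rot: [3.108, -0.442, 0.008]
wrist_force: [1.5, 0.4, -0.6]
gripper_width: 0.0129
grip_force: 61.1
t: 9.03
ee_pos: [0.5374, -0.0549, 0.1269]
eef_rot: [-3.11, 0.444, 0.003]
wrist_force: [0.7, 1.3, -1.4]
gripper_width: 0.013
grip_force: 61.2
t: 9.45
ee_pos: [0.4919, 0.0919, 0.1269]
eef_rot: [-3.11, 0.434, 0.005]
wrist_force: [0.1, -0.1, -1.4]
gripper_width: 0.0132
grip_force: 61.2
t: 9.78
ee_pos: [0.493, 0.0872, 0.0865]
eef_rot: [3.109, -0.443, -0.007]
wrist_force: [-0.0, -0.6, -1.1]
gripper_width: 0.0128
grip_force: 61.1
[ 0.0635 -0.0128  1.499 ]
```

```bash
python3 -m creep '[[1,0,0,0.6,0],[1,0,0,1.1,0],[1,0,0,1.4,0],[1,0,0,1.49,0],[1,0,0,1.5,0]]'
python3 -m creep '[[1,0,0,0,0],[0.5,0,0,0,0],[0,0,0,0,0],[0,0,0,0,0],[0,0,0,0,0]]'
python3 -m creep '[[0,0,0,-0.9,0],[0,0,0,-1.8,0],[0,0,0,-2.7,0],[0,0,0,-3.5,0],[0,0,0,-3.5,0]]'
python3 -c "
from h import *
print(shift((.635,.191,.17),manip.observe()))"
```

```text
t: 10.2
ee_pos: [0.4943, 0.0873, 0.0281]
eef_rot: [3.11, -0.443, -0.002]
wrist_force: [0.4, -0.2, -1.1]
gripper_width: 0.0127
grip_force: 61.2
t: 10.62
ee_pos: [0.4954, 0.0876, 0.0295]
eef_rot: [-3.11, 0.442, -0.003]
wrist_force: [-1.4, 0.3, -0.2]
gripper_width: 0.0607
grip_force: 0.0
t: 11.03
ee_pos: [0.4993, 0.0878, 0.1776]
eef_rot: [-3.108, 0.442, -0.023]
wrist_force: [1.1, 0.1, 1.5]
gripper_width: 0.0853
grip_force: 0.0
[ 2.5351 -3.4227  0.2402]
```

```bash
python3 -m creep '[[0,0.6,-0.8,0,0],[0,1.2,-1.6,0,0],[0,1.8,-2.4,0,0.5],[0,2.4,-3.2,0,1],[0,2.6,-3.42,0,1]]'
python3 -m creep '[[0,0,0,0,0],[0,0,0,0,0],[0,0,0,0,0],[0,0,0,0,0]]'
python3 - <<'E'
from h import *
s,a=lid("pics/w7.png")
p,ang,d=measure(a,s,.003,(.635,.191));print(shift((*d[0],.0265),s))
measure(a,s,.003,(.4945,.086))
E
```

```text
t: 11.45
ee_pos: [0.6356, 0.1928, 0.1681]
eef_rot: [-3.081, 0.604, -0.002]
wrist_force: [-0.6, -0.8, 0.2]
gripper_width: 0.0855
grip_force: 0.0
t: 11.78
ee_pos: [0.6318, 0.1892, 0.1686]
eef_rot: [3.082, -0.606, -0.0]
wrist_force: [-0.4, 0.4, -0.3]
gripper_width: 0.0854
grip_force: 0.0
11.7833 [0.6318 0.1892 0.1686] [ 3.0824 -0.6056 -0.0004]
handle 0.63708505859375 0.19065843505859376 size 0.0380599365234375 0.013043478393554688 yaw -22.78844451904297 npx 101
disc (array([0.6357, 0.1915]), np.float64(0.045795882973540945), np.int64(126), np.float64(0.00010832795255386925))
tool heading -22.231400645825833
[ 0.068  -0.0888  3.5527]
handle 0.5052412109375 0.09021393432617188 size 0.051250958251953124 0.023989559936523436 yaw -11.824310302734375 npx 92
disc (array([0.4956, 0.0873]), np.float64(0.04605703570975679), np.int64(72), np.float64(0.00013054611314396286))
tool heading -22.231400645825833
```

```bash
python3 -m creep '[[0,0.07,-0.09,0.9,0],[0,0.07,-0.09,1.8,0],[0,0.07,-0.09,2.7,0],[0,0.07,-0.09,3.4,0],[0,0.07,-0.09,3.56,0]]'
python3 -m creep '[[0,0,0,0,0],[1,0,0,0,0],[1,0,0,0,0],[1,0,0,0,0],[1,0,0,0,0]]' 60
python3 -m creep '[[1,0,0,0,0],[1,0,0,0,0],[1,0,0,0,0],[1,0,0,0,0],[1,0,0,0,0]]'
python3 -m creep '[[1,0,0,-0.8,0],[1,0,0,-1.6,0],[1,0,0,-2.4,0],[1,0,0,-2.5,0]]'
python3 -c "
from h import *
print(shift((.5987,-.2482,.125),manip.observe()))"
```

```text
t: 12.25
ee_pos: [0.6317, 0.1907, 0.0199]
eef_rot: [3.079, -0.605, -0.015]
wrist_force: [-1.4, -1.1, -1.4]
gripper_width: 0.0853
grip_force: 0.0
t: 12.67
ee_pos: [0.6383, 0.1925, 0.0288]
eef_rot: [-3.081, 0.604, -0.006]
wrist_force: [-0.1, -0.3, -0.2]
gripper_width: 0.0384
grip_force: 0.0
t: 13.08
ee_pos: [0.6375, 0.1924, 0.0274]
eef_rot: [-3.082, 0.605, -0.003]
wrist_force: [-0.8, -0.7, 5.6]
gripper_width: 0.0123
grip_force: 61.6
t: 13.42
ee_pos: [0.6399, 0.1929, 0.1328]
eef_rot: [-3.079, 0.604, -0.014]
wrist_force: [3.2, 0.7, 0.7]
gripper_width: 0.0126
grip_force: 60.7
[ 3.2096 10.6003  0.1644]
```

```bash
python3 -m creep '[[1,0.29,0.96,0,0],[1,0.58,1.92,0,0],[1,0.87,2.88,0,0],[1,1.16,3.84,0,0],[1,1.45,4.8,0,0]]'
python3 -m creep '[[1,0.29,0.96,0,0],[1,0.58,1.92,0,0],[1,0.87,2.88,0,0],[1,1.16,3.84,0,0],[1,1.45,4.8,0,0]]'
python3 -m creep '[[1,0.3,0.9,0,0],[1,0.3,1,0,0],[1,0.3,1,0.5,0],[1,0.3,1,0.5,0],[1,0.3,1,0.5,0]]'
python3 -c "
from h import *
insitu('w8',.0244)
s=manip.observe();print(s['ee_pos'])" | tail -6
```

```text
t: 13.83
ee_pos: [0.6163, -0.0089, 0.1243]
eef_rot: [3.083, -0.604, -0.004]
wrist_force: [0.4, 0.7, -1.3]
gripper_width: 0.013
grip_force: 60.6
t: 14.25
ee_pos: [0.5975, -0.2087, 0.1243]
eef_rot: [-3.082, 0.605, 0.004]
wrist_force: [0.9, -0.5, -1.4]
gripper_width: 0.0126
grip_force: 60.6
t: 14.67
ee_pos: [0.5931, -0.2475, 0.1031]
eef_rot: [-3.081, 0.605, 0.009]
wrist_force: [0.3, 0.2, -1.1]
gripper_width: 0.0125
grip_force: 60.6
handle 0.59684833984375 -0.24905615234375 size 0.040827630615234374 0.013214059448242187 yaw -22.015609741210938 npx 185
disc (array([ 0.5934, -0.2479]), np.float64(0.04563915465515046), np.int64(76), np.float64(0.00010959750399206972))
tool heading -22.145121321741787
ring [ 0.5969 -0.2483] 109 0.0005956558733587694 (array([ 0.5983, -0.2488]), np.float64(0.0707890067320508), np.int64(109), np.float64(0.00012185836141028924))
[ 0.0808 -0.6303 -1.9499] [-0.023  -0.0217  0.0227]
[ 0.5952 -0.248   0.1064]
```

```bash
python3 -m creep '[[1,0.08,0.02,0.1,0],[1,0.08,0.02,0.1,0],[1,0.08,0.02,0.1,0],[1,0.08,0.02,0.1,0]]'
python3 -c "
from h import *
insitu('w9',.0244)" | tail -5
```

```text
t: 15.15
ee_pos: [0.5978, -0.2505, 0.1023]
eef_rot: [3.083, -0.604, 0.0]
wrist_force: [-0.8, -0.5, -1.9]
gripper_width: 0.0129
grip_force: 60.6
handle 0.599808251953125 -0.251904296875 size 0.04078364562988281 0.013225511169433594 yaw -22.105316162109375 npx 186
disc (array([ 0.5964, -0.2508]), np.float64(0.04562245214686567), np.int64(76), np.float64(0.00010682173365804957))
tool heading -22.191310905539996
ring [ 0.597  -0.2485] 107 0.0006313723888276632 (array([ 0.5985, -0.249 ]), np.float64(0.07069045665260855), np.int64(107), np.float64(0.0001329206553761645))
[-0.2877 -0.364  -1.7948] [-0.0016 -0.0024  0.0133]
```

```bash
python3 -m creep '[[1,0.02,-0.06,0.05,0],[1,0.02,-0.06,0.1,0],[1,0.02,-0.06,0.1,0],[1,0.02,-0.06,0.1,0]]'
python3 -c "
from h import *
insitu('w10',.0244)" | tail -5|grep disc
python3 -m creep '[[1,0,0,0.03,0],[1,0,0,0.06,0],[1,0,0,0.09,0],[1,0,0,0.12,0],[1,0,0,0.13,0]]'
python3 -c "
from h import *
insitu('w11',.0244)" | tail -6
```

```text
t: 15.63
ee_pos: [0.5991, -0.2486, 0.0977]
eef_rot: [-3.083, 0.605, 0.001]
wrist_force: [-0.6, 0.5, -2.1]
gripper_width: 0.013
grip_force: 60.6
disc (array([ 0.598 , -0.2489]), np.float64(0.045601777935247896), np.int64(76), np.float64(0.00010818762628844306))
t: 16.2
ee_pos: [0.5993, -0.2486, 0.0927]
eef_rot: [-3.082, 0.605, 0.0]
wrist_force: [-0.1, 0.8, -0.7]
gripper_width: 0.013
grip_force: 60.8
16.3 [ 0.5993 -0.2486  0.0928] [-3.0825  0.6047  0.0002]
handle 0.601344189453125 -0.24984208984375 size 0.04079999084472656 0.013212106323242188 yaw -22.06293487548828 npx 182
disc (array([ 0.5979, -0.2487]), np.float64(0.04567292722496566), np.int64(76), np.float64(0.00010843613710146064))
tool heading -22.19782732242187
ring [ 0.597  -0.2484] 107 0.0006307833501973047 (array([ 0.5986, -0.249 ]), np.float64(0.07067702971615013), np.int64(107), np.float64(0.00011551158158170925))
[-0.11    0.5542 -2.3703] [ 0.1959 -0.0616 -0.0038]
```

Underside at about 68 mm with no force: lid A fits. I'll press it straight home.

```bash
python3 -m creep '[[1,0,0,0.05,0],[1,0,0,0.1,0],[1,0,0,0.15,0],[1,0,0,0.2,0],[1,0,0,0.2,0]]' 110
python3 -m creep '[[1,0,0,0.04,0],[1,0,0,0.08,0],[1,0,0,0.12,0],[1,0,0,0.16,0],[1,0,0,0.16,0]]'
```

```text
t: 16.77
ee_pos: [0.5992, -0.2488, 0.0845]
eef_rot: [3.083, -0.605, 0.0]
wrist_force: [0.1, 0.5, 0.6]
gripper_width: 0.0118
grip_force: 108.0
t: 17.18
ee_pos: [0.5995, -0.2489, 0.0845]
eef_rot: [-3.083, 0.604, 0.002]
wrist_force: [-15.1, 8.4, 26.1]
gripper_width: 0.0119
grip_force: 111.9
```

It clicked home: the underside is at 60 mm and doesn't move under 26 N. I'll unload, release, rise and look.

```bash
python3 -m creep '[[1,0,0,-0.16,0],[1,0,0,-0.16,0],[0,0,0,-0.16,0],[0,0,0,-0.16,0],[0,0,0,-0.16,0]]'
python3 -m creep '[[0,0,0,0,0],[0,0,0,-0.8,0],[0,0,0,-1.6,0],[0,0,0,-2.4,0],[0,0,0,-3.0,0]]'
python3 -m creep '[[0,0,0,0,0],[0,0,0,0,0],[0,0,0,0,0],[0,0,0,0,0]]'
python3 - <<'E'
from h import *
s,a=lid("pics/w12.png")
measure(a,s,.060,(.598,-.2487));ring(a,s)
t=imaging.camera("top")[:,:,::-1];cv2.imwrite("pics/top1.png",t)
sc=imaging.camera("scene")[:,:,::-1]
o=np.zeros((384,800,3),np.uint8);o[:,:400]=a[:,56:456]
o[:,400:]=cv2.resize(sc[130:322,160:360],(400,384));cv2.imwrite("pics/end.png",o)
E
```

```text
t: 17.6
ee_pos: [0.5994, -0.249, 0.0848]
eef_rot: [3.082, -0.605, 0.0]
wrist_force: [0.3, -0.2, 0.9]
gripper_width: 0.0477
grip_force: 0.0
t: 18.02
ee_pos: [0.6001, -0.2493, 0.2082]
eef_rot: [3.082, -0.605, 0.005]
wrist_force: [1.2, -0.4, 0.3]
gripper_width: 0.0852
grip_force: 0.0
t: 18.35
ee_pos: [0.5983, -0.2483, 0.2026]
eef_rot: [-3.082, 0.605, 0.005]
wrist_force: [-0.4, 0.2, -0.4]
gripper_width: 0.0852
grip_force: 0.0
18.35 [ 0.5983 -0.2483  0.2026] [-3.0818  0.6047  0.0053]
handle 0.598659814453125 -0.24912314453125 size 0.03477290344238281 0.012924957275390624 yaw -22.11406707763672 npx 104
disc (array([ 0.5977, -0.2486]), np.float64(0.04578365526699681), np.int64(125), np.float64(0.00010909741151220581))
tool heading -22.20309035086375
ring [ 0.5971 -0.2485] 125 0.000697606977394618 (array([ 0.5983, -0.2488]), np.float64(0.07095703536995944), np.int64(125), np.float64(0.0001527510994014799))
```

View pics/end.png

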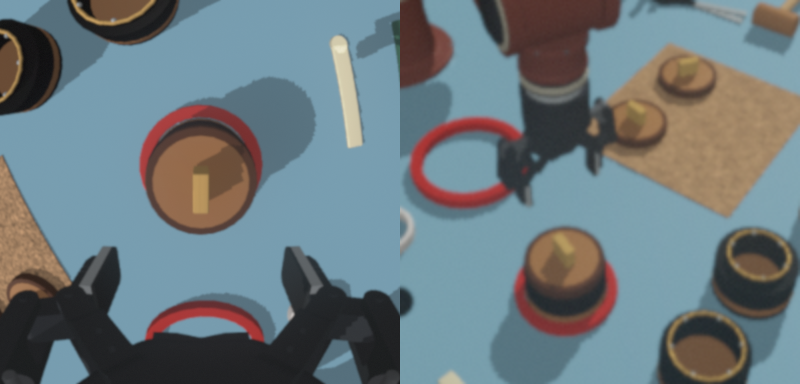

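The lid sits level and centred on the canister (left half about (201,180), right half (565,262)). The other two lie flat on the mat at (687,73) and (635,123), and the gripper is clear.

```bash
python3 -c "
from workcell import manip
print(manip.sign_off())"
```

```text
the job is handed in; nothing more can be done
None
```

The canister is closed and the job handed in at about 18.5 s; sign-off gave no verdict. The second lid I tried fits: it clicked home about 60 mm above the bench, within about 1 mm of the axis. The other two lids lie flat on the cork mat, and nothing else was touched.

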